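# Close and lock the tomato slicer

### The arm

A 6-joint arm with a two-finger parallel gripper is mounted at the origin on the work surface. World frame = base frame: x ahead of the robot, y to its left, z up, the work surface at z = 0. Lengths are in m, angles in rad, forces in N, time in s.
With the tool pointing down it reaches from about 0.25 to 0.775 m from the base axis. Payload 4 kg.
Tool frame: the origin (TCP) lies midway between the tips of the shut fingers; the grasp point (between the pads) lies 19 mm behind it; z points along the fingers, y is the direction in which the jaws open and shut (so a half turn about z gives the same grasp; the last joint's range is limited). The gripper opens to 94 mm and grips with 3 to 60 N. Pads are 16 mm wide; open, the fingers measure 119 mm over their backs; the gripper's body (75 mm by 177 mm) begins 78 mm behind the grasp point.
Start: joints at [1.027, 0.087, 1.371, -0, 1.684, -0.103], TCP at [0.235, 0.497, 0.206] pointing down, gripper open.
Joint ranges: [-3.1, 3.1], [-0.76, 2.03], [0.27, 2.55], [-1.08, 4.22], [0.17, 2.65], [-2.57, 2.57]. Speed limits (rad/s): [2.79, 2.79, 3.14, 3.14, 3.14, 3.14].

### API

Orientations are given as [roll, pitch, yaw] about the fixed x, y, z axes, in that order (R = Rz(yaw) Ry(pitch) Rx(roll)).
In Python, from bench import get_obs, snapshot, ticket gives the robot as it stands.
- The arm moves only by the shell command python3 -m creep 'ROWS' [OPENING]. ROWS is JSON, a list that holds one entry, the list of rows, each a list of 4 numbers: the shift along the tool's x, y, z in mm, then the turn about the tool's z in degrees. A call has 1 to 8 rows; each row shifts and turns the commanded pose from where the row before left it, along the tool's axes as they then stand; what a row does not reach is not made up. A row lasts 1/8 s, in which the tool goes at most 62.5 mm and 10.7 degrees, less where a joint would pass 70% of its speed; a pose out of reach is approached as far as the arm can. A call with a gripper value outside its range is refused whole. OPENING is the opening, from 0 (shut) to 1 (fully open), set as the call begins (- or left out, the last holds). The fingers move at their own pace and stop on an object; the grip force is fixed at half the most. Time passes only in rows, so rows that do not move let the fingers close. It gives the time, the measured TCP pose, the force and the opening at its end, in the units of the state.
- get_obs(): the state, without advancing time (a new reading comes with each control period).
- snapshot(name): name is "scene" or "top" or "wrist"; returns a dict with "color" (480x640x3 uint8, red, green, blue), "depth" (480x640 float32, m along the optical axis (not along the pixel's ray), 0 where there is no reading), "fx", "fy", "cx", "cy" (pixels), "extrinsics" (4x4, takes a point from world to camera coordinates). Camera axes: x right, y down, z forward; pixel columns grow to the right and rows downward; lengths in m; the calibration is good to about 2 mm. A picture is of the moment at which its call begins.
- ticket.close_job(): hands the job in, once; it reports no verdict.
The state is a dict: "time": time; "joint_positions": joint angles; "qvel": joint speeds; "joint_torque": joint torques, N m; "tool_pos": TCP position; "ee_rot": TCP orientation; "wrist_force": force on the tool from outside, world axes, zero at the start; "wrist_torque": the same for the moment, N m; "width": finger opening in m.
Only numpy, scipy, OpenCV 4.12 (cv2) and the standard library are available. Lean on these libraries where they do the work, as an engineer would, in place of code of your own. Each camera call takes 0.05 s, during which the arm holds its last target. There are 200 camera calls.

### The job

Put the tomato slicer away with its blades covered. Push the lever of its cam lock round to the low point, against the forward stop, and only then push the slide forward by its pad until it is fully home in the blades; then push the lever back to its rear stop, so that the cam locks the slide from behind. Push with the fingertips or the outside of the fingers, do not take hold of anything, and leave the other things on the table where they are.

Things in the scene. Friction and masses are not known exactly. Their poses are not given: they have to be found in the camera images.
- slicer: Tabletop tomato slicer of cast aluminium, fixed, base 350 x 160 mm, deck 34 mm high, a lug on its right side carrying the cam lock. Origin: on the worktop under the middle of the base. x: forward, from the pad to the blades; y: left; z: up. Pose differs each time. Low end block of the guide rods behind the slide: x -169 to -151 mm, 60 mm high. The points' axes are parallel to these, lever_tab's excepted.
- blade_frame (a point): Top middle of the upright blade frame at the slicer's x 75, y 0, z 147 mm. The frame spans x 61 to 89, y -68 to 68 mm; its two screws rise to 158 mm; a low chute lies beyond it to x 198 mm.
- pusher (a joint): Slide on two guide rods, with a grey plastic push pad at its rear, an upright plate ahead of the pad (126 mm high) and a white comb that goes between the blades. Travel in m along the slicer's +x: 0 fully back, 0.095 fully home (hard stop). Starts between 0 and 0.018. About 4 N moves it; it stays where it is left.
- tongue (a point): Front edge, outer corner, of the flat steel tongue on the slide's right side: 16 mm long in x, 12 mm thick (40 to 52 mm above the worktop), reaching to the slicer's y -105 mm; at pusher = 0 this point is at x -72 mm. The tongue runs past the cam and is stopped by it unless the cam is within about 0.5 rad of its low point.
- pad_face (a point): Centre of the rear face of the grey plastic push pad on the rear of the slide, the face that is pushed forward. The pad is 28 mm thick in x, 80 mm wide in y, 50 mm high (64 to 114 mm above the worktop). At pusher = 0 this point is at x -110, y 0, z 89 mm of the slicer.
- cam_lock (a joint): Cam lock turned by a flat lever. Angle in rad: 0 = low point, lever on its forward stop pin; grows clockwise seen from above to 2.6 = locked, lever on its rear stop pin. Lever direction, anticlockwise from the slicer's +x: -0.262 - angle. Starts at 1.95 to 2.6. From locked to low the lever swings from the rear, outwards (away from the slide), to forward. About 2 N at the tab turns it; it stays.
- cam_axis (a point): Point on the cam's vertical axis, at the height of the middle of the lever's tab (88.5 mm), at the slicer's x -13, y -116.5 mm. The cam is a steel disc 44 mm across, 12 mm off-centre on this axis, 38 to 58 mm above the worktop.
- lever_tab (a point): Centre of the grey plastic upright tab at the lever's end, 62 mm from the cam axis, 88.5 mm above the worktop. The tab is 26 mm long along the lever (49 to 75 mm from the axis), 12 mm thick across it, 45 mm high (66 to 111 mm above the worktop), and is pushed on its flat sides. Lever bar below it: 58 to 66 mm high, 16 mm wide, ends 77 mm from the axis.
- tomato_a: Tomato, 70 mm across, 51 mm high, to the left of the slicer; leave alone. Origin under its middle.
- tomato_b: Tomato, 64 mm across, 47 mm high, to the left of the slicer; leave alone. Origin under its middle.
- salt_shaker: Salt shaker, 43 mm across, 86 mm high, right of the slicer; leave alone. Origin under its middle.
- foam_cup: White foam cup, 78 mm across, 85 mm high, right of the slicer's far end; leave alone. Origin under its middle.
- gn_pan: Empty steel food pan, 176 x 162 x 65 mm, on the left; leave alone. Origin under its middle.
- spatula: Spatula with red handle, 300 mm long, lying on the right; leave alone. Origin under its middle.

How it is judged:
By the outcome, as a careful person would: the job done as asked, in the order asked, and still so for the second after the job is handed in, with the robot touching nothing.
It also fails if it takes over 72 s, if anything falls off the work surface, if the arm or the gripper's body presses on something with over 40 N, if the wrist force passes 120 N, or if a joint passes its speed limit or range.

## Working session

There is one attempt and no reset: what is moved stays moved. The work goes in short steps, Python scripts to look and compute and a shell command to move; the robot and the scene stay as the last step left them, time stands still between calls to the robot, and variables do not carry over. Pictures are saved under pics/ and viewed, on a budget of 10 in all, crops included, one or two more only if the job needs it, and the job is handed in when it is done.

```bash
mkdir -p pics; ls; python3 - <<'E'
from bench import get_obs, snapshot
import cv2, numpy as np
for n in ("top","scene"):
    s=snapshot(n); cv2.imwrite(f"pics/{n}0.png",s["color"][:,:,::-1])
    print(n,s["fx"],s["fy"],s["cx"],s["cy"],np.round(s["extrinsics"],4).tolist())
    np.savez(f"pics/{n}0.npz",**s)
o=get_obs();print({k:np.round(v,3).tolist() for k,v in o.items()})
E
```

```text
pics
top 506.5850971759087 506.5850971759087 314.19847496362587 237.8262963056535 [[0.015, -0.9999, -0.0032, 0.0094], [-0.984, -0.0142, -0.1778, 0.5943], [0.1777, 0.0058, -0.9841, 1.3517], [0.0, 0.0, 0.0, 1.0]]
scene 510.73411464675144 510.73411464675144 317.170279193374 239.46565064842423 [[0.1626, 0.9865, 0.0192, -0.127], [0.6488, -0.0923, -0.7553, -0.3175], [-0.7433, 0.1353, -0.6551, 1.978], [0.0, 0.0, 0.0, 1.0]]
{'time': 0.1, 'joint_positions': [1.027, 0.088, 1.372, -0.0, 1.684, -0.103], 'qvel': [0.002, -0.002, -0.005, -0.0, -0.002, -0.001], 'joint_torque': [0.003, -34.125, -30.33, 0.072, 0.03, -0.0], 'tool_pos': [0.234, 0.497, 0.204], 'ee_rot': [-3.14, -0.0, 2.701], 'wrist_force': [-0.295, -0.166, 0.381], 'wrist_torque': [-0.003, 0.007, -0.011], 'width': 0.094}
```

View pics/top0.png

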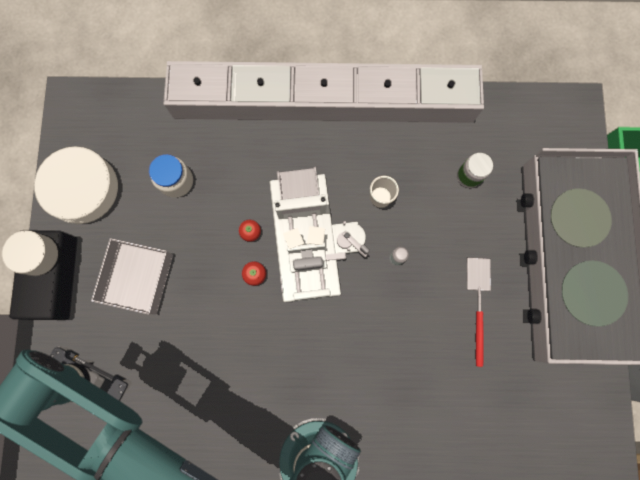

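View pics/scene0.png

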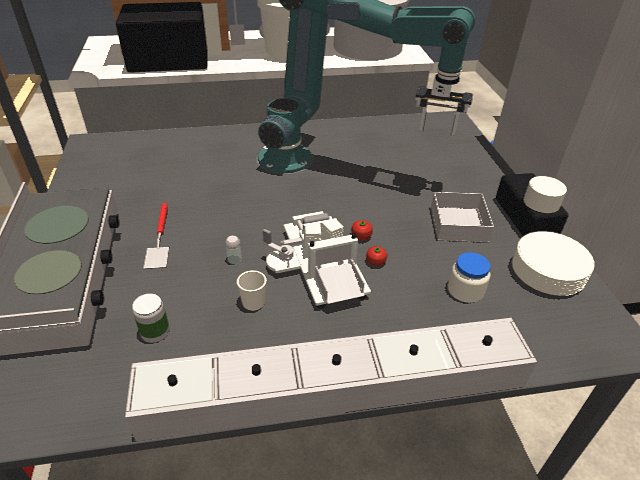

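The top view shows the slicer at about (306,237) with its forward direction up the image. The cam is at (348,237) and the lever tab near (364,253), pointing rearward and outward. The salt shaker is at (400,255) and the cup at (384,192). Next I'll measure these from depth and rays.

```bash
cat > h.py <<'E'
import numpy as np, cv2
from bench import get_obs, snapshot
def cloud(s):
    d=s["depth"];v,u=np.mgrid[:d.shape[0],:d.shape[1]]
    c=np.stack([(u-s["cx"])/s["fx"]*d,(v-s["cy"])/s["fy"]*d,d],-1)
    E=s["extrinsics"];return (c-E[:3,3])@E[:3,:3]
def ray(s,u,v,z):
    E=s["extrinsics"];R=E[:3,:3];o=-R.T@E[:3,3]
    k=R.T@np.array([(u-s["cx"])/s["fx"],(v-s["cy"])/s["fy"],1]);return o+k*(z-o[2])/k[2]
E
python3 - <<'E'
from h import *
for n in ("top","scene"):
    s=dict(np.load(f"pics/{n}0.npz")); P=cloud(s); c=s["color"].astype(int)
    print(n,"table z",np.median(P[300:320,380:400,2]) if n=="top" else "")
    m=(P[...,0]>.3)&(P[...,0]<.78)&(P[...,1]>-.22)&(P[...,1]<.12)&(s["depth"]>0)
    for lo,hi in ((.028,.040),(.058,.07),(.098,.118),(.12,.135),(.14,.165)):
        mm=(m&(P[...,2]>lo)&(P[...,2]<hi)).astype(np.uint8)
        nn,l,st,_=cv2.connectedComponentsWithStats(mm)
        for i in range(1,nn):
            if st[i,4]<12: continue
            q=P[l==i]; r=cv2.minAreaRect((q[:,:2]*1000).astype(np.float32))
            print(lo,st[i].tolist(),"mean",np.round(q.mean(0),3),"rect",np.round(r[0]),np.round(r[1]),round(r[2],1),np.round(c[l==i].mean(0)))
s=dict(np.load("pics/top0.npz"))
cv2.imwrite("pics/c1.png",cv2.resize(s["color"][160:310,250:420,::-1],None,fx=4,fy=4,interpolation=cv2.INTER_CUBIC)[:600])
E
```

```text
top table z -0.0006589899124847965
0.028 [278, 176, 88, 126, 2402] mean [0.598 0.023 0.033] rect [600.  44.] [240. 307.] 38.3 [233. 229. 218.]
0.028 [372, 183, 16, 8, 25] mean [ 0.754 -0.168  0.035] rect [ 753. -165.] [11. 47.] 21.0 [136. 127. 115.]
0.028 [389, 185, 5, 9, 12] mean [ 0.744 -0.198  0.034] rect [ 742. -199.] [27.  3.] 24.5 [150. 139. 126.]
0.028 [324, 259, 17, 37, 412] mean [ 0.487 -0.033  0.033] rect [488. -31.] [99. 39.] 7.9 [244. 240. 230.]
0.028 [299, 269, 23, 23, 396] mean [0.478 0.029 0.033] rect [479.  28.] [56. 57.] 8.3 [248. 246. 235.]
0.058 [374, 179, 22, 17, 47] mean [ 0.75  -0.185  0.063] rect [ 746. -183.] [66. 29.] 60.1 [145. 135. 122.]
0.058 [282, 189, 19, 11, 55] mean [0.712 0.085 0.06 ] rect [709.  85.] [46. 30.] 67.7 [207. 195. 188.]
0.058 [303, 192, 15, 5, 28] mean [0.717 0.033 0.06 ] rect [718.  32.] [10. 39.] 7.9 [207. 195. 188.]
0.058 [338, 231, 31, 25, 165] mean [ 0.583 -0.082  0.064] rect [573. -84.] [94. 40.] 44.5 [212. 201. 194.]
0.058 [313, 249, 14, 19, 115] mean [ 0.542 -0.001  0.063] rect [535.   3.] [51. 33.] 7.8 [223. 218. 208.]
0.058 [289
[... 2645 characters left out ...]
] mean [0.592 0.071 0.108] rect [592.  65.] [67. 37.] 60.2 [139. 129. 114.]
0.098 [263, 229, 9, 7, 44] mean [ 0.564 -0.114  0.106] rect [ 563. -112.] [27. 12.] 49.1 [111. 104. 100.]
0.098 [306, 235, 15, 7, 79] mean [0.61  0.013 0.109] rect [610.  14.] [40. 14.] 79.8 [143. 133. 117.]
0.098 [308, 246, 48, 16, 242] mean [0.681 0.052 0.108] rect [682.  55.] [ 29. 129.] 3.0 [107. 100.  94.]
0.12 [304, 218, 40, 18, 390] mean [0.585 0.045 0.126] rect [583.  46.] [ 61. 110.] 6.4 [239. 235. 223.]
0.12 [308, 243, 48, 14, 134] mean [0.682 0.053 0.125] rect [685.  55.] [ 30. 130.] 2.5 [109. 102.  96.]
0.14 [309, 233, 47, 18, 388] mean [0.678 0.056 0.147] rect [676.  55.] [ 34. 129.] 8.6 [208. 205. 196.]
```

View pics/c1.png

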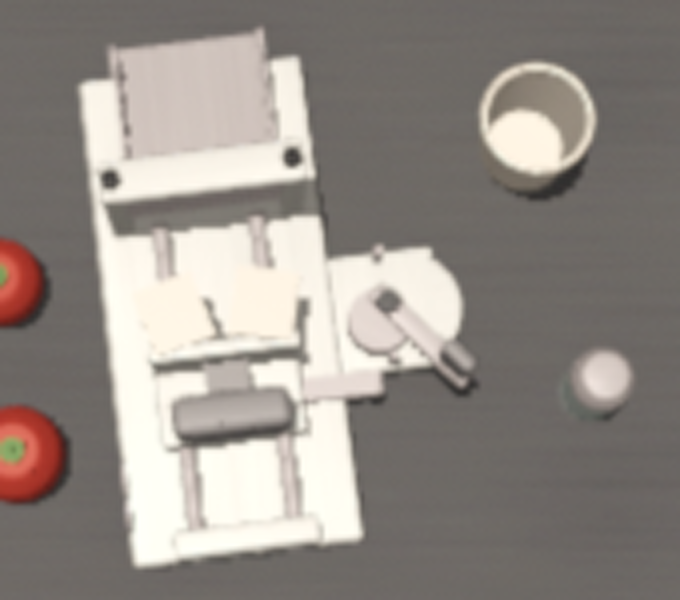

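The crop shows the end block at (250,535), the pad at (233,413), the tongue at (345,385), the cam screw at (388,300) and the tab at (458,358).

- **Yaw:** the two frame and end-block fits give about 7.8°. The origin comes out at about (600,45) mm, and both views agree.
- **Pusher:** about 0.016.
- **Cam:** about 2.23 rad.

I'll shut the fingers and move to the rear/inner side of the tab, staying high.

```bash
python3 -m creep '[[[-33,-25.4,0,0],[-33,-25.4,0,0],[-33,-25.4,0,0],[-33,-25.4,0,0],[-33,-25.4,0,0],[-33,-25.4,0,0],[-33,-25.4,0,0],[-33,-25.4,0,0]]]' 0
python3 -m creep '[[[-33,-25.4,0,0],[-33,-25.4,0,0],[-33,-25.4,0,0],[-33,-25.4,0,0],[-33,-25.4,0,0],[-33,-25.4,0,0],[-33,-25.4,0,0],[-33,-25.4,0,0]]]'
python3 -m creep '[[[0,0,0,10],[0,0,0,10],[0,0,0,10],[0,0,0,10],[0,0,0,10],[0,0,0,10],[0,0,0,10],[0,0,0,10]]]'
python3 -m creep '[[[0,0,0,10],[0,0,0,10],[0,0,0,10],[0,0,0,0],[0,0,0,0]]]'
cat >> h.py <<'E'
O=np.array([600.3,44.9]);YAW=np.radians(7.8)
def w(p): c,s=np.cos(YAW),np.sin(YAW);return O+np.array([[c,-s],[s,c]])@np.array(p)
AX=w((-13,-116.5))
def need(target,psi_deg,z):
    "shift in current tool axes (mm) and turn (deg) to world target"
    o=get_obs();p=np.array(o["tool_pos"])*1000;psi=o["ee_rot"][2]
    d=np.array(target)-p[:2];dx=d@[np.cos(psi),np.sin(psi)];dy=d@[np.sin(psi),-np.cos(psi)]
    t=(np.degrees(psi)-psi_deg+180)%360-180
    print("need",np.round([dx,dy,p[2]-z,t],1),"t",round(o["time"],2),"F",np.round(o["wrist_force"],1),"pos",np.round(p,1),"psi",round(np.degrees(psi),1),"j6",round(o["joint_positions"][5],2))
def tabpt(th,r,s):
    "world pt at lever dir th(deg, world), radius r, tangential s (ccw +)"
    t=np.radians(th);return AX+r*np.array([np.cos(t),np.sin(t)])+s*np.array([-np.sin(t),np.cos(t)])
E
python3 - <<'E'
from h import *
print(AX); need(tabpt(-135.5,62,-28.5),44.5,72)
s=snapshot("wrist");cv2.imwrite("pics/w1.png",s["color"][:,:,::-1]);P=cloud(s)
m=((P[...,2]>.09)&(P[...,2]<.118)&(P[...,1]<-.07)&(P[...,1]>-.17)&(s["depth"]>0)).astype(np.uint8)
n,l,st,_=cv2.connectedComponentsWithStats(m)
for i in range(1,n):
    if st[i,4]>60:
        q=P[l==i];t=q[q[:,2]>.105];print(st[i],np.round(q.mean(0),4),np.round(t.mean(0),4) if len(t) else "", cv2.minAreaRect((t[:,:2]*1000).astype(np.float32)) if len(t) else "")
E
```

```text
time: 1.1
tool_pos: [0.3869, 0.1997, 0.205]
ee_rot: [-3.141, -0.0, 2.701]
wrist_force: [0.4, -0.4, 0.8]
width: 0.0176
time: 2.1
tool_pos: [0.539, -0.0966, 0.2048]
ee_rot: [3.141, -0.001, 2.701]
wrist_force: [0.3, -0.3, -0.3]
width: 0.0001
time: 3.1
tool_pos: [0.5385, -0.0953, 0.2047]
ee_rot: [-3.14, -0.0, 1.299]
wrist_force: [0.4, 0.3, 0.4]
width: 0.0004
time: 3.72
tool_pos: [0.5387, -0.0953, 0.2051]
ee_rot: [-3.141, 0.0, 0.783]
wrist_force: [0.1, 1.0, 1.4]
width: 0.0006
[603.23114226 -72.28642586]
need [  0.2   0.3 133.1   0.4] t 3.73 F [0.1 1.  1.4] pos [538.7 -95.3 205.1] psi 44.9 j6 0.51
[357 217  18  40 660] [ 0.5612 -0.1124  0.1092] [ 0.5606 -0.1134  0.1109] ((560.3287353515625, -113.92569732666016), (25.178882598876953, 11.499752044677734), 46.62942886352539)
```

View pics/w1.png

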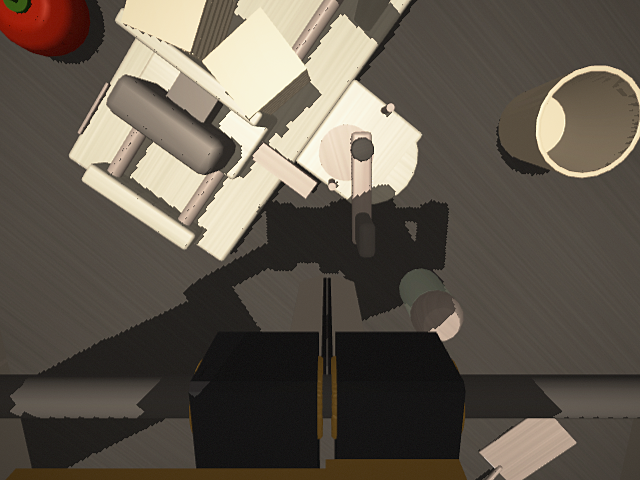

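The wrist view shows the tab at (365,235), to the right (+y) of the thin shut fingertips at (326,280), with a clear gap below. The tab measures (560,-114) mm with its top at 0.111, which agrees with the top view. I'll descend to z 72 mm and then close in on the tab.

```bash
python3 -m creep '[[[0,0,17,0],[0,0,17,0],[0,0,17,0],[0,0,17,0],[0,0,17,0],[0,0,17,0],[0,0,17,0],[0,0,14,0]]]' 0
python3 -m creep '[[[0,2,0,0],[0,2,0,0],[0,2,0,0],[0,2,0,0],[0,0,0,0]]]'
python3 - <<'E'
from h import *
need(tabpt(-135.5,62,-28.5),44.5,72)
s=snapshot("wrist");cv2.imwrite("pics/w2.png",s["color"][:,:,::-1])
for sc in (12,16,20):
    a=np.radians(6);v=np.array([-62,-sc]);R=np.array([[np.cos(a),np.sin(a)],[-np.sin(a),np.cos(a)]]);print(sc,np.round(R@v-v,2))
E
```

```text
time: 4.78
tool_pos: [0.5386, -0.0953, 0.0712]
ee_rot: [-3.141, 0.0, 0.781]
wrist_force: [-0.3, -0.3, -0.6]
width: 0.0002
time: 5.4
tool_pos: [0.5447, -0.1013, 0.0728]
ee_rot: [3.141, -0.0, 0.781]
wrist_force: [0.3, 0.0, -1.0]
width: 0.0008
need [ 0.1 -8.2  0.8  0.2] t 5.4 F [ 0.3  0.  -1. ] pos [ 544.7 -101.3   72.8] psi 44.7 j6 0.5
12 [-0.91  6.55]
16 [-1.33  6.57]
20 [-1.75  6.59]
```

View pics/w2.png

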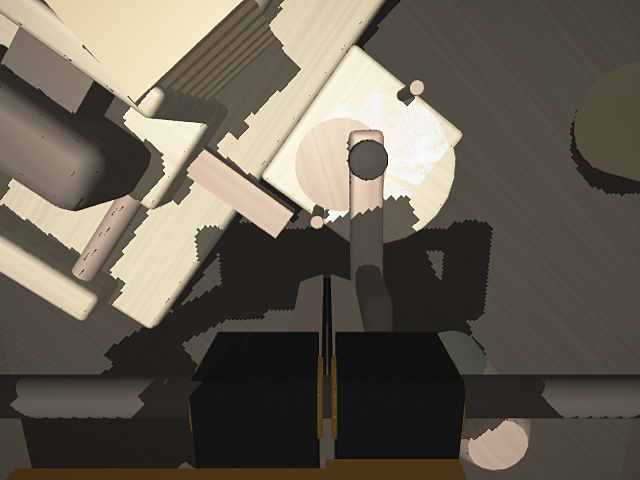

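The view shows a gap of about 12 mm between the thin fingers at (326,300) and the tab at (372,300). Contact will come closer in than I assumed, so I'll advance while watching the force.

```bash
python3 -m creep '[[[0,3,0,0],[0,3,0,0],[0,2,0,0],[0,0,0,0]]]'
python3 -m creep '[[[0,2,0,0],[0,2,0,0],[0,2,0,0],[0,0,0,0]]]'
```

```text
time: 5.95
tool_pos: [0.5501, -0.1069, 0.0724]
ee_rot: [-3.142, 0.0, 0.781]
wrist_force: [-1.2, 0.4, 1.3]
width: 0.0005
time: 6.45
tool_pos: [0.5547, -0.111, 0.0724]
ee_rot: [3.141, -0.001, 0.781]
wrist_force: [-0.4, 1.4, 0.6]
width: 0.0003
```

```bash
python3 -m creep '[[[-0.7,6.5,0,-6],[-0.7,6.5,0,-6],[-0.7,6.5,0,-6],[-0.7,6.5,0,-6],[-0.7,6.5,0,-6],[-0.7,6.5,0,-6],[-0.7,6.5,0,-6],[-0.7,6.5,0,-6]]]'
cat >> h.py <<'E'
def rel(th_tool=None):
    o=get_obs();p=np.array(o["tool_pos"])[:2]*1000-AX;psi=o["ee_rot"][2]
    print("r",round(np.hypot(*p),1),"dir world",round(np.degrees(np.arctan2(p[1],p[0])),1),"toolframe axis->tcp",np.round([p@[np.cos(psi),np.sin(psi)],p@[np.sin(psi),-np.cos(psi)]],1),"psi",round(np.degrees(psi),1),"F",np.round(o["wrist_force"],1),"t",round(o["time"],2))
def tab(name):
    s=snapshot(name);P=cloud(s);m=((P[...,2]>.1)&(P[...,2]<.116)&(s["depth"]>0)&(abs(np.hypot(P[...,0]*1000-AX[0],P[...,1]*1000-AX[1])-62)<20)).astype(np.uint8)
    n,l,st,_=cv2.connectedComponentsWithStats(m)
    for i in range(1,n):
        if st[i,4]>15:
            q=P[l==i].mean(0)*1000;d=q[:2]-AX;th=np.degrees(np.arctan2(d[1],d[0]));print(name,st[i].tolist(),np.round(q),"dir",round(th,1),"cam",round(-.262-np.radians(th)+YAW,2))
    return s
E
python3 - <<'E'
from h import *
rel(); tab("scene"); tab("top"); tab("wrist")
E
```

```text
time: 7.45
tool_pos: [0.5974, -0.1368, 0.0717]
ee_rot: [-3.139, -0.0, 1.622]
wrist_force: [-2.3, 1.2, 0.2]
width: 0.0004
r 64.7 dir world -95.1 toolframe axis->tcp [-64.1  -9.1] psi 92.9 F [-2.3  1.2  0.2] t 7.45
scene [306, 237, 6, 5, 23] [609.   1. 106.] dir 85.5 cam -1.62
scene [258, 243, 10, 7, 51] [ 620. -131.  107.] dir -73.8 cam 1.16
wrist [328, 275, 67, 56, 2174] [ 614. -126.  110.] dir -78.9 cam 1.25
wrist [293, 297, 33, 21, 523] [ 592. -128.  108.] dir -101.3 cam 1.64
```

The lever is following: the cam is at about 1.2 and the contact force about 2 N. I'll continue.

```bash
python3 -m creep '[[[-0.4,6.5,0,-6],[-0.4,6.5,0,-6],[-0.4,6.5,0,-6],[-0.4,6.5,0,-6],[-0.4,6.5,0,-6],[-0.4,6.5,0,-6],[-0.4,6.5,0,-6],[-0.4,6.5,0,-6]]]'
python3 -m creep '[[[-0.4,6.5,0,-6],[-0.4,6.5,0,-6],[-0.4,6.5,0,-6],[0,0,0,0]]]'
python3 - <<'E'
from h import *
rel(); tab("scene"); tab("top")
E
```

```text
time: 8.6
tool_pos: [0.646, -0.1213, 0.0723]
ee_rot: [-3.14, 0.003, 2.457]
wrist_force: [0.5, -3.4, -1.5]
width: 0.0004
time: 9.1
tool_pos: [0.6581, -0.1046, 0.0728]
ee_rot: [-3.141, 0.003, 2.768]
wrist_force: [-0.4, -1.8, -0.1]
width: 0.0007
r 63.7 dir world -30.5 toolframe axis->tcp [-62.9 -10.1] psi 158.6 F [-0.4 -1.8 -0.1] t 9.1
scene [306, 235, 6, 7, 24] [609.   1. 108.] dir 85.4 cam -1.62
scene [269, 251, 15, 9, 75] [666. -95. 108.] dir -20.0 cam 0.22
```

```bash
python3 -m creep '[[[-0.3,4.4,0,-4],[-0.3,4.4,0,-4],[-0.3,3.3,0,-3],[-0.3,2.2,0,-2],[0,0,0,0]]]'
python3 -m creep '[[[0,1.5,0,0],[0,1.5,0,0],[0,0,0,0]]]'
python3 -m creep '[[[0,1,0,0],[0,1,0,0],[0,0,0,0]]]'
python3 - <<'E'
from h import *
rel(); tab("scene")
E
```

```text
time: 9.82
tool_pos: [0.6626, -0.0961, 0.073]
ee_rot: [-3.132, 0.003, 2.993]
wrist_force: [0.7, -12.0, -1.1]
width: 0.0005
time: 10.2
tool_pos: [0.6626, -0.0961, 0.0731]
ee_rot: [-3.128, 0.003, 2.991]
wrist_force: [0.3, -17.5, -0.7]
width: 0.0003
time: 10.58
tool_pos: [0.6626, -0.096, 0.0731]
ee_rot: [-3.125, 0.003, 2.99]
wrist_force: [-0.3, -21.8, -0.5]
width: 0.0002
r 63.9 dir world -21.8 toolframe axis->tcp [-62.2 -14.5] psi 171.3 F [ -0.3 -21.8  -0.5] t 10.57
scene [273, 251, 13, 9, 74] [670. -87. 109.] dir -12.7 cam 0.1
```

The force rises to 22 N with no further motion, so this looks like the stop, though the measured cam angle is 0.1. I'll back off, go up and look.

```bash
python3 -m creep '[[[0,-8,0,0],[0,-8,0,0],[0,-8,0,0],[0,0,-25,0],[0,0,-35,0],[0,0,-35,0],[0,0,-35,0],[0,0,0,0]]]'
python3 - <<'E'
from h import *
rel(); s=tab("wrist");cv2.imwrite("pics/w3.png",s["color"][:,:,::-1]); s=tab("top")
P=cloud(s)
# lever bar & tab, cam: direction fit of 0.06..0.116 points near axis
d=P[...,:2]*1000-AX
m=(P[...,2]>.1)&(P[...,2]<.116)&(np.hypot(*np.moveaxis(d,-1,0))<85)&(P[...,1]<-.03)
print(m.sum(),P[m].mean(0))
cv2.imwrite("pics/c2.png",cv2.resize(s["color"][160:310,250:420,::-1],None,fx=4,fy=4,interpolation=cv2.INTER_CUBIC))
E
```

```text
time: 11.62
tool_pos: [0.6614, -0.109, 0.2067]
ee_rot: [-3.141, 0.008, 2.998]
wrist_force: [0.0, -0.2, 0.5]
width: 0.0003
r 68.8 dir world -32.2 toolframe axis->tcp [-62.8 -28. ] psi 171.8 F [ 0.  -0.2  0.5] t 11.62
wrist [456, 68, 16, 77, 640] [586.  -6. 107.] dir 104.6 cam -1.95
wrist [361, 216, 18, 38, 611] [663. -78. 110.] dir -5.5 cam -0.03
top [349, 205, 5, 10, 43] [663. -79. 109.] dir -6.7 cam -0.01
43 [ 0.66303602 -0.07928243  0.1088782 ]
```

View pics/w3.png

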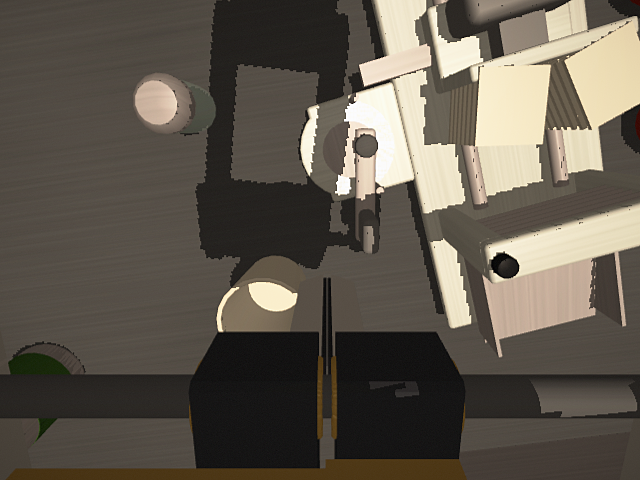

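The cam is at 0: the lever at (366,190) lies against the forward pin at (380,188), and two views give -0.03 and -0.01. Next is the pad.

```bash
python3 - <<'E'
from h import *
need(w((-125,0)),97.8,78)
s=snapshot("top");P=cloud(s);q=(P[...,:2]*1000-O)@np.array([[np.cos(YAW),-np.sin(YAW)],[np.sin(YAW),np.cos(YAW)]])
m=(P[...,2]>.095)&(P[...,2]<.118)&(q[...,0]<-60)&(q[...,0]>-130)&(abs(q[...,1])<50)
print(m.sum(),q[m].min(0),q[m].max(0),q[m].mean(0))
E
```

```text
need [200.7 109.  123.4  74. ] t 11.72 F [ 0.5 -0.9 -0.4] pos [ 659.5 -108.6  201.4] psi 171.8 j6 -1.68
322 [-96.50165527 -38.5105992 ] [-60.46121557  40.00223744] [-82.90954928   0.77449888]
```

```bash
python3 -m creep '[[[25,13.6,0,0],[25,13.6,0,0],[25,13.6,0,0],[25,13.6,0,0],[25,13.6,0,0],[25,13.6,0,0],[25,13.6,0,0],[25.7,13.8,0,0]]]'
python3 -m creep '[[[0,0,0,10],[0,0,0,10],[0,0,0,10],[0,0,0,10],[0,0,0,10],[0,0,0,10],[0,0,0,10],[0,0,0,4]]]'
python3 -m creep '[[[0,0,20,0],[0,0,20,0],[0,0,20,0],[0,0,20,0],[0,0,20,0],[0,0,20,0],[0,0,4,0],[0,0,0,0]]]'
python3 - <<'E'
from h import *
need(w((-102,0)),97.8,78)
E
```

```text
time: 12.78
tool_pos: [0.4747, 0.0283, 0.1997]
ee_rot: [-3.142, -0.005, 2.997]
wrist_force: [-0.6, 0.3, 0.2]
width: 0.0006
time: 13.78
tool_pos: [0.4755, 0.0278, 0.1997]
ee_rot: [-3.137, -0.001, 1.703]
wrist_force: [0.4, 1.4, -0.7]
width: 0.0004
time: 14.78
tool_pos: [0.4759, 0.0277, 0.0775]
ee_rot: [-3.139, -0.001, 1.706]
wrist_force: [-1.3, 0.2, 0.1]
width: 0.0004
need [ 0.2 23.5 -0.5 -0.1] t 14.78 F [-1.3  0.2  0.1] pos [475.9  27.7  77.5] psi 97.7 j6 -0.2
```

```bash
python3 -m creep '[[[0,6,0,0],[0,6,0,0],[0,6,0,0],[0,6,0,0],[0,6,0,0],[0,6,0,0],[0,6,0,0],[0,6,0,0]]]'
python3 -m creep '[[[0,6,0,0],[0,6,0,0],[0,6,0,0],[0,6,0,0],[0,6,0,0],[0,6,0,0],[0,6,0,0],[0,6,0,0]]]'
python3 - <<'E'
from h import *
need(w((-19,0)),97.8,78)
E
```

```text
time: 15.78
tool_pos: [0.5247, 0.0342, 0.0785]
ee_rot: [-3.142, -0.0, 1.706]
wrist_force: [-5.2, -0.9, 4.0]
width: 0.0002
time: 16.77
tool_pos: [0.5721, 0.0408, 0.0785]
ee_rot: [-3.141, -0.001, 1.706]
wrist_force: [-10.0, 0.5, 5.5]
width: 0.0006
need [ 0.2  9.5  0.5 -0. ] t 16.77 F [-10.    0.5   5.5] pos [572.1  40.8  78.5] psi 97.8 j6 -0.16
```

```bash
python3 -m creep '[[[0,3,0,0],[0,3,0,0],[0,2,0,0],[0,1,0,0],[0,0,0,0]]]'
python3 -m creep '[[[0,1,0,0],[0,1,0,0],[0,1,0,0],[0,1,0,0],[0,0,0,0]]]'
python3 - <<'E'
from h import *
need(w((-19,0)),97.8,78)
E
```

```text
time: 17.4
tool_pos: [0.5716, 0.0407, 0.0786]
ee_rot: [-3.12, -0.0, 1.706]
wrist_force: [-28.4, -2.3, 18.8]
width: 0.0002
time: 18.02
tool_pos: [0.5714, 0.0407, 0.0787]
ee_rot: [-3.11, -0.001, 1.706]
wrist_force: [-40.8, -4.0, 24.7]
width: 0.0005
need [ 0.2 10.2  0.7 -0.1] t 18.02 F [-40.8  -4.   24.7] pos [571.4  40.7  78.7] psi 97.7 j6 -0.16
```

It stalls at 40 N. I'll check whether it is home: release the pressure and measure.

```bash
python3 -m creep '[[[0,-6,0,0],[0,-8,0,0],[0,-8,0,0],[0,-8,0,0],[0,-8,0,0],[0,-8,0,0],[0,-8,0,0],[0,0,0,0]]]'
python3 - <<'E'
from h import *
R=np.array([[np.cos(YAW),-np.sin(YAW)],[np.sin(YAW),np.cos(YAW)]])
for n in ("top","scene","wrist"):
    s=snapshot(n);P=cloud(s);q=(P[...,:2]*1000-O)@R
    for lab,zl,zh,x0,x1 in (("pad",.100,.118,-60,12),("plate",.12,.134,-50,60),("frame",.14,.152,50,100)):
        m=(P[...,2]>zl)&(P[...,2]<zh)&(q[...,0]<x1)&(q[...,0]>x0)&(abs(q[...,1])<36)
        if m.sum()>20: print(n,lab,m.sum(),np.round(np.percentile(q[m][:,0],[1,50,99])),np.round(np.median(P[m][:,2]),3))
    if n=="wrist": cv2.imwrite("pics/w4.png",s["color"][:,:,::-1])
    z=dict(np.load(f"pics/{n}0.npz")) if n!="wrist" else None
    if z:
        P=cloud(z);q=(P[...,:2]*1000-O)@R
        m=(P[...,2]>.1)&(P[...,2]<.118)&(q[...,0]<-40)&(q[...,0]>-120)&(abs(q[...,1])<36);print(" before pad",m.sum(),np.round(np.percentile(q[m][:,0],[1,50,99])))
        m=(P[...,2]>.12)&(P[...,2]<.134)&(q[...,0]<40)&(q[...,0]>-120)&(abs(q[...,1])<36);print(" before plate",np.round(np.percentile(q[m][:,0],[1,50,99])))
E
```

```text
time: 19.02
tool_pos: [0.5308, 0.035, 0.0786]
ee_rot: [3.141, 0.0, 1.706]
wrist_force: [0.5, 0.3, -0.6]
width: 0.0003
top plate 167 [39. 50. 60.] 0.127
top frame 283 [59. 72. 87.] 0.146
 before pad 319 [-96. -82. -45.]
 before plate [-46. -22.   9.]
scene pad 189 [-59.   1.  12.] 0.112
scene plate 21 [32. 37. 41.] 0.125
scene frame 215 [62. 79. 92.] 0.146
 before pad 169 [-92. -74. -64.]
 before plate [-46. -16.  13.]
wrist pad 10510 [-58.  -6.  10.] 0.114
wrist plate 5069 [34. 36. 47.] 0.126
```

View pics/w4.png

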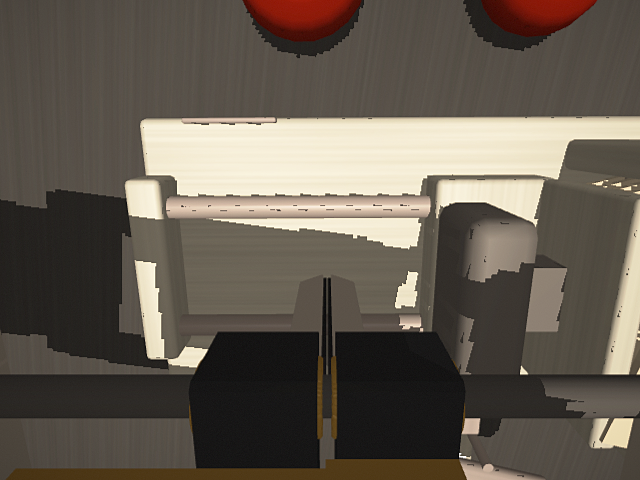

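The view shows the pad's rear face at about x=465 px and the fingers clear of it. The plate's rear face has moved 80 mm, from -46 to 34, which fits home. I'll pin the rear face down.

```bash
python3 - <<'E'
from h import *
R=np.array([[np.cos(YAW),-np.sin(YAW)],[np.sin(YAW),np.cos(YAW)]])
for n in ("top","wrist"):
    s=snapshot(n);P=cloud(s);q=(P[...,:2]*1000-O)@R
    m=(P[...,2]>.075)&(P[...,2]<.118)&(q[...,0]<20)&(q[...,0]>-40)&(q[...,1]<38)&(q[...,1]>8)
    print(n,m.sum(),np.round(np.percentile(q[m][:,0],[1,5,25,50,95]),1))
    m=(P[...,2]>.038)&(P[...,2]<.057)&(q[...,1]<-85)&(q[...,1]>-103)&(q[...,0]>0)&(q[...,0]<45)
    if m.sum(): print("  tongue",m.sum(),np.round(np.percentile(q[m][:,0],[2,50,98])),np.median(P[m][:,2]))
need(tabpt(-7.2,62,30),172.8,205)
E
```

```text
Traceback (most recent call last):
IndexError: index -1 is out of bounds for axis 0 with size 0
```

```bash
python3 -m creep '[[[0,0,-20,0],[0,0,-20,0],[0,0,-20,0],[0,0,-20,0],[0,0,-20,0],[0,0,-20,0],[0,0,-5,0],[0,0,0,0]]]'
python3 -m creep '[[[0,0,0,-10],[0,0,0,-10],[0,0,0,-10],[0,0,0,-10],[0,0,0,-10],[0,0,0,-10],[0,0,0,-10],[0,0,0,-5]]]'
python3 - <<'E'
from h import *
need(tabpt(-7.2,62,28),172.8,72)
R=np.array([[np.cos(YAW),-np.sin(YAW)],[np.sin(YAW),np.cos(YAW)]])
for n in ("wrist","top","scene"):
    s=snapshot(n);P=cloud(s);q=(P[...,:2]*1000-O)@R
    for lab,zl,zh,x0,x1,y0,y1 in (("pad",.075,.118,-40,12,-38,38),("tongue",.038,.057,0,45,-103,-85)):
        m=(P[...,2]>zl)&(P[...,2]<zh)&(q[...,0]<x1)&(q[...,0]>x0)&(q[...,1]<y1)&(q[...,1]>y0)
        if m.sum()>10: print(n,lab,m.sum(),np.round(np.percentile(q[m][:,0],[1,5,50,95,99]),1))
E
```

```text
time: 20.23
tool_pos: [0.5314, 0.035, 0.2033]
ee_rot: [3.141, -0.0, 1.706]
wrist_force: [0.6, 0.5, -0.9]
width: 0.0009
time: 21.22
tool_pos: [0.5307, 0.035, 0.2019]
ee_rot: [-3.141, -0.003, 3.018]
wrist_force: [-0.2, 0.7, 0.5]
width: 0.0003
need [-1.473e+02 -6.970e+01  1.299e+02  1.000e-01] t 21.23 F [-0.2  0.7  0.5] pos [530.7  35.  201.9] psi 172.9 j6 -1.49
wrist pad 1801 [-16.2 -16.  -12.5   2.8   6. ]
wrist tongue 89 [5.9 6.1 6.7 7.2 7.3]
top tongue 15 [ 5.   5.7 13.  21.1 22.1]
scene pad 168 [-13.8 -10.3   3.2  11.4  11.9]
scene tongue 40 [ 7.5  9.2 17.7 25.  25.9]
```

The pad's rear face is at -16 mm and the tongue spans 6 to 23 mm. Fully home predicts -15 and 7 to 23, so the slide is home. Now the lever, going to its front/inner side.

```bash
python3 -m creep '[[[-24.5,-11.6,0,0],[-24.5,-11.6,0,0],[-24.5,-11.6,0,0],[-24.5,-11.6,0,0],[-24.5,-11.6,0,0],[-24.8,-11.7,0,0],[0,0,0,0]]]'
python3 -m creep '[[[0,0,18,0],[0,0,18,0],[0,0,18,0],[0,0,18,0],[0,0,18,0],[0,0,18,0],[0,0,18,0],[0,0,3,0]]]'
python3 - <<'E'
from h import *
need(tabpt(-7.2,62,18),172.8,72); rel()
a=np.radians(-6)
for sc in (10,14,18):
    v=np.array([-62,sc]);R=np.array([[np.cos(a),np.sin(a)],[-np.sin(a),np.cos(a)]]);print(sc,np.round(R@v-v,2))
E
```

```text
time: 22.25
tool_pos: [0.669, -0.0537, 0.2015]
ee_rot: [3.142, -0.003, 3.012]
wrist_force: [-0.2, -0.4, 0.3]
width: 0.0008
time: 23.25
tool_pos: [0.6674, -0.0526, 0.072]
ee_rot: [3.141, -0.004, 3.015]
wrist_force: [-0.3, 0.5, 0.5]
width: 0.0009
need [-0.8 -9.6  0.  -0.1] t 23.25 F [-0.3  0.5  0.5] pos [667.4 -52.6  72. ] psi 172.7 j6 -1.61
r 67.2 dir world 17.1 toolframe axis->tcp [-61.2  27.7] psi 172.7 F [-0.3  0.5  0.5] t 23.25
10 [-0.71 -6.54]
14 [-1.12 -6.56]
18 [-1.54 -6.58]
```

```bash
python3 -m creep '[[[-1,-4,0,0],[0,-4,0,0],[0,-4,0,0],[0,-2,0,0],[0,0,0,0]]]'
python3 -m creep '[[[-0.9,-6.5,0,6],[-0.9,-6.5,0,6],[-0.9,-6.5,0,6],[-0.9,-6.5,0,6],[-0.9,-6.5,0,6],[-0.9,-6.5,0,6],[-0.9,-6.5,0,6],[-0.9,-6.5,0,6]]]'
python3 - <<'E'
from h import *
rel(); tab("top"); tab("scene")
E
```

```text
time: 23.88
tool_pos: [0.6683, -0.067, 0.0753]
ee_rot: [-3.142, 0.002, 3.015]
wrist_force: [1.0, 1.3, 0.8]
width: 0.0004
time: 24.88
tool_pos: [0.6509, -0.1154, 0.0752]
ee_rot: [3.14, 0.003, 2.174]
wrist_force: [2.8, -0.1, 1.2]
width: 0.0005
r 64.3 dir world -42.2 toolframe axis->tcp [-62.6  14.8] psi 124.5 F [ 2.8 -0.1  1.2] t 24.88
scene [262, 248, 13, 10, 50] [ 655. -119.  109.] dir -42.0 cam 0.61
```

```bash
python3 -m creep '[[[-0.9,-6.5,0,6],[-0.9,-6.5,0,6],[-0.9,-6.5,0,6],[-0.9,-6.5,0,6],[-0.9,-6.5,0,6],[-0.9,-6.5,0,6],[-0.9,-6.5,0,6],[-0.9,-6.5,0,6]]]'
python3 - <<'E'
from h import *
rel()
E
python3 -m creep '[[[-0.9,-6.5,0,6],[-0.9,-6.5,0,6],[-0.9,-6.5,0,6],[-0.9,-6.5,0,6],[-0.9,-6.5,0,6],[0,0,0,0]]]'
python3 - <<'E'
from h import *
rel(); tab("top"); tab("scene")
E
```

```text
time: 25.98
tool_pos: [0.6029, -0.135, 0.075]
ee_rot: [3.14, 0.003, 1.337]
wrist_force: [2.3, -3.3, 1.0]
width: 0.0008
r 62.7 dir world -90.3 toolframe axis->tcp [-61.1  14.2] psi 76.6 F [ 2.3 -3.3  1. ] t 25.98
time: 26.72
tool_pos: [0.5711, -0.1245, 0.0747]
ee_rot: [3.141, 0.002, 0.818]
wrist_force: [0.3, -2.5, 0.3]
width: 0.0005
r 61.3 dir world -121.6 toolframe axis->tcp [-60.   12.2] psi 46.9 F [ 0.3 -2.5  0.3] t 26.73
scene [259, 230, 13, 10, 55] [ 577. -119.  108.] dir -119.1 cam 1.95
```

```bash
python3 -m creep '[[[-0.9,-4.4,0,4],[-0.9,-4.4,0,4],[-0.9,-4.4,0,4],[-0.9,-4.4,0,4],[-0.8,-3.3,0,3],[-0.5,-3.3,0,3],[0,0,0,0]]]'
python3 - <<'E'
from h import *
rel()
E
python3 -m creep '[[[0,-1.5,0,0],[0,-1.5,0,0],[0,-1.5,0,0],[0,0,0,0]]]'
python3 - <<'E'
from h import *
rel(); tab("top"); tab("scene")
E
```

```text
time: 27.7
tool_pos: [0.5549, -0.1112, 0.0746]
ee_rot: [3.133, -0.001, 0.433]
wrist_force: [5.0, -9.8, -3.1]
width: 0.0003
r 62.0 dir world -141.2 toolframe axis->tcp [-60.2  15.1] psi 24.8 F [ 5.  -9.8 -3.1] t 27.7
time: 28.2
tool_pos: [0.555, -0.1111, 0.0749]
ee_rot: [3.125, -0.002, 0.431]
wrist_force: [9.9, -18.0, -7.4]
width: 0.0004
r 61.9 dir world -141.2 toolframe axis->tcp [-60.1  15.1] psi 24.7 F [  9.9 -18.   -7.4] t 28.2
scene [263, 226, 14, 9, 62] [ 561. -105.  108.] dir -142.4 cam 2.36
```

It is firm against a stop at 20 N. I'll back off, lift clear and verify.

```bash
python3 -m creep '[[[0,6,0,0],[0,7,0,0],[0,7,0,0],[0,0,-30,0],[0,0,-35,0],[0,0,-35,0],[0,0,-35,0],[0,0,0,0]]]'
python3 - <<'E'
from h import *
rel(); s=tab("wrist"); cv2.imwrite("pics/w5.png",s["color"][:,:,::-1]); tab("top"); tab("scene")
R=np.array([[np.cos(YAW),-np.sin(YAW)],[np.sin(YAW),np.cos(YAW)]])
for n in ("wrist","top"):
    s=snapshot(n);P=cloud(s);q=(P[...,:2]*1000-O)@R
    for lab,zl,zh,x0,x1,y0,y1 in (("pad",.075,.118,-40,12,-38,38),("tongue",.038,.057,0,45,-103,-85)):
        m=(P[...,2]>zl)&(P[...,2]<zh)&(q[...,0]<x1)&(q[...,0]>x0)&(q[...,1]<y1)&(q[...,1]>y0)
        if m.sum()>10: print(n,lab,m.sum(),np.round(np.percentile(q[m][:,0],[1,5,50,95,99]),1))
E
```

```text
time: 29.3
tool_pos: [0.5613, -0.1218, 0.2131]
ee_rot: [3.137, -0.005, 0.433]
wrist_force: [0.1, 0.2, 0.0]
width: 0.0004
r 64.9 dir world -130.3 toolframe axis->tcp [-58.9  27.3] psi 24.8 F [0.1 0.2 0. ] t 29.3
wrist [168, 94, 18, 30, 277] [602.   8. 108.] dir 91.2 cam -1.72
wrist [276, 224, 18, 36, 585] [548. -95. 110.] dir -157.7 cam 2.63
scene [270, 225, 7, 8, 38] [550. -94. 107.] dir -157.8 cam 2.63
wrist pad 5895 [-14.9 -13.4  -1.1  10.6  11.7]
wrist tongue 497 [ 7.1  7.8 15.1 22.2 22.9]
top pad 340 [-17.3 -16.8  -6.9   8.5  10.8]
top tongue 40 [ 4.8  5.1 12.5 20.3 21.4]
```

View pics/w5.png

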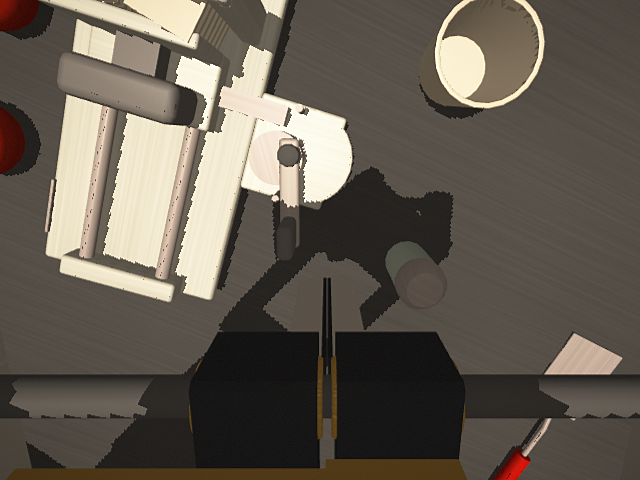

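The lever at (288,200) lies on the rear pin at (276,198), with the cam at 2.6. The tongue at (255,105) sits just ahead of the disc, the pad is home, and the robot touches nothing. Handing in.

```bash
python3 -c "
from bench import ticket,get_obs
print(get_obs()['time']); print(ticket.close_job())"
```

```text
29.55
the job is handed in; nothing more can be done
None
```

The tomato slicer is put away with its blades covered, and the job was handed in at 29.6 s. I pushed the lever to the forward stop, pushed the slide home by its pad, then pushed the lever back to the rear stop, always with shut fingers.

- **Cam at the low point:** it measured about 0 rad (-0.03 in the wrist view, -0.01 in the top view) before I touched the slide.
- **Slide:** the pad's rear face is at -15 to -17 mm and the tongue spans 5–7 to 21–23 mm. Fully home would be -15 mm and 7 to 23 mm, so the views agree to about 2 mm.
- **Cam at the end:** it measured 2.63 rad in two views (locked is 2.6), with the lever on its rear pin.
- **Forces:** about 20 N against each lever stop and about 48 N in total at the wrist against the slide's end stop, pressed with the fingertips.

**Checks that disagreed:** with the fingers pressed on the tab, the depth readings gave 0.10 rad at the forward stop and 2.36 at the rear. Both came right once the fingers were clear, so I put it down to the fingers being mixed into the reading.

The tomatoes, salt shaker, cup and spatula looked undisturbed wherever they appeared in the pictures, but I did not measure their positions again. The pan was not in any picture after the first two.

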